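# Fold up the parts tray and move the brass ring from its hook into the cradle

### The arm

A 6-joint arm with a two-finger parallel gripper is mounted at the origin on the work surface. World frame = base frame: x ahead of the robot, y to its left, z up, the work surface at z = 0. Lengths are in m, angles in rad, forces in N, time in s.
With the tool pointing down it reaches from about 0.375 to 0.9 m from the base axis. Payload 3.1 kg.
Tool frame: the origin (TCP) lies midway between the tips of the shut fingers; the grasp point (between the pads) lies 19 mm behind it (manip.pinch_z is the distance from the TCP to the grasp point, in m); z points along the fingers, y is the line along which they close (so a half turn about z gives the same grasp; the last joint's range is limited). The gripper opens to 85 mm and grips with 20 to 120 N. Pads are 22 mm wide; open, the fingers measure 114 mm over their backs; the gripper's body (76 mm by 85 mm) begins 54 mm behind the grasp point. The pads swing forward as they close: fully open they stand 13 mm farther back than shut.
Start: joints at [-1.48, 0.527, 1.433, -0, 1.181, -0.178], TCP at [0.166, -0.603, 0.231] pointing down, gripper open.
Joint ranges: [-3.08, 3.08], [-0.75, 2.2], [0.22, 2.44], [-1.43, 4.57], [0, 2.65], [-2.85, 2.85]. Speed limits (rad/s): [2.79, 2.79, 3.14, 3.14, 3.14, 3.14].

### API

Orientations are given as a unit quaternion [x, y, z, w].
In Python, from station import manip, viewer, ticket gives the robot as it stands.
- The arm moves only by the shell command python3 -m creep 'ROWS' [FORCE]. ROWS is JSON, a list of rows, each an object with "slide": the shift along the tool's x, y, z in cm, a list of three; "angular": the turn, a rotation vector about the tool's x, y, z in rad, a list of three; "claw": the opening, from -1 (shut) to 1 (fully open). A call has 1 to 10 rows; each row shifts and turns the commanded pose from where the row before left it, along the tool's axes as they then stand; what a row does not reach is not made up. A row lasts 1/12 s, in which the tool goes at most 41.7 mm and 7.16 degrees, less where a joint would pass 70% of its speed; a pose out of reach is approached as far as the arm can. A call with a gripper value outside its range is refused whole. The fingers move at their own pace and stop on an object; FORCE is the grip in N (left out, the last holds). Time passes only in rows, so rows that do not move let the fingers close. It gives the time, the measured TCP pose, the force, the opening and the grip force at its end, in the units of the state.
- manip.sense(): the state, without advancing time (a new reading comes with each control period).
- viewer.snapshot(name): name is "scene" or "top" or "wrist"; returns the picture (400x640x3 uint8, blue, green, red); there is no depth.
- viewer.calibration(name): a dict with "fov_y" (degrees; the focal length in pixels is half the picture's height over the tangent of half this angle, whatever the lens; pixels are square), "cx", "cy" (the principal point, pixels), "T" (4x4, takes a point from camera to world coordinates); the wrist camera has in their place "tool_from_camera" (4x4, takes a point from camera to tool coordinates, whose origin is the TCP and whose axes are the flange's). Camera axes: x right, y up, looking along -z (the intrinsics and any distortion apply to the point x, -y, -z); pixel columns grow to the right and rows downward; lengths in m; the calibration is good to about 2 mm. A picture is of the moment at which its call begins: read the wrist's pose just before it. calibration takes no time and is no camera call.
- ticket.sign_off(): hands the job in; it is judged then, once.
The state is a dict: "t": time; "q": joint angles; "qd": joint speeds; "tau": joint torques, N m; "tcp_pos": TCP position; "tool_rot": TCP orientation; "force": force on the tool from outside, world axes, zero at the start; "ft_torque": the same for the moment, N m; "finger_gap": opening from 0.0 (shut) to 1.0 (fully open); "gripper_force": force on a finger pad.
Only numpy, scipy, OpenCV 4.12 (cv2) and the standard library are available. Lean on these libraries where they do the work, as an engineer would, in place of code of your own. Each camera call takes 0.05 s, during which the arm holds its last target. There are 200 camera calls.

### The job

First fold the three loose sides of the blue parts tray fully upright, and then lift the brass diopter ring up and off its hook and stand it on edge, fully down, in the white cradle in the middle of the tray, setting it down gently and letting go. All three sides must still stand upright at the end, and the steel spacer on the other hook, the binocular half, the glass disc and the loose spacer must stay where they are.

Things in the scene. Friction and masses are not known exactly. Their poses are not given: they have to be found in the camera images.
- tray: Blue plastic folding tray, fixed to the bench on its left or right half, turned up to 0.3 rad; origin at the centre of its underside, z up. Base 110 (x) by 156 (y) by 5 mm thick. A fixed wall 4 mm thick stands along its -x edge, top 50 mm above the bench. Hinged sides at its left (+y), right (-y) and far (+x) edges. White cradle in the middle (see point slot).
- slot (a point): Point in the tray at x = 0, y = 0, 33 mm above the bench: the ring's centre when it stands in the cradle, axis along the tray's x. Cradle: two cheeks 40 mm long (along y), 5 mm thick, 20 mm high above the base, 20 mm apart; between them two chocks 6 mm high, 37 mm apart in y, stop the ring from rolling.
- side_left (a joint): Hinge of the tray's left (+y) side. 0 = flat, leaning fully outward; grows as it is raised; 1.571 rad = upright, where a stop ends it. Starts at 0.5 to 1.0 rad, leaning outward, and can be pushed up from outside. Stiff (0.03 N m of friction): it stays where it is left; about 1 N at the free edge moves it.
- side_right (a joint): Hinge of the tray's right (-y) side. 0 = flat, leaning fully outward; grows as it is raised; 1.571 rad = upright, where a stop ends it. Starts at 0.5 to 1.0 rad, leaning outward, and can be pushed up from outside. Stiff (0.03 N m of friction): it stays where it is left; about 1 N at the free edge moves it.
- side_far (a joint): Hinge of the tray's far (+x) side. 0 = flat, leaning fully outward; grows as it is raised; 1.571 rad = upright, where a stop ends it. Starts at 0.5 to 1.0 rad, leaning outward, and can be pushed up from outside. Stiff (0.03 N m of friction): it stays where it is left; about 1 N at the free edge moves it.
- side_left_edge (a point): Middle of the free edge of the left side, on its outer face. The side is 4 mm thick, 45 mm from hinge to free edge, 102 mm long; its hinge axis lies in the outer face, along x at y = +78 mm of the tray's frame, 5 mm above the bench.
- side_right_edge (a point): Middle of the free edge of the right side, on its outer face. The side is 4 mm thick, 45 mm from hinge to free edge, 102 mm long; its hinge axis lies in the outer face, along x at y = -78 mm of the tray's frame, 5 mm above the bench.
- side_far_edge (a point): Middle of the free edge of the far side, on its outer face. The side is 4 mm thick, 45 mm from hinge to free edge, 146 mm long; its hinge axis lies in the outer face, along y at x = +55 mm of the tray's frame, 5 mm above the bench.
- stand: Green stand with two steel hooks, fixed to the bench on its left or right half, turned up to 0.3 rad; origin midway between the hooks, on the bench, z up. Foot 200 mm (y) by 95 mm (x = -36 to +60 mm), 8 mm thick; two 10 mm posts at x = +35, y = -52 and +52 mm, 142 mm high, joined by a crossbar at 100 mm.
- hook_left_tip (a point): Top end of the left hook, 155 mm above the bench, at x = -20, y = +52 mm of the stand. The hook is 6 mm round bar: from the post it runs level towards the stand's -x, axis 140 mm above the bench, then turns straight up at its tip. A hung ring must be raised 15 to 30 mm, then drawn off towards the stand's -x.
- hook_right_tip (a point): Top end of the right hook, 155 mm above the bench, at x = -20, y = -52 mm of the stand. The hook is 6 mm round bar: from the post it runs level towards the stand's -x, axis 140 mm above the bench, then turns straight up at its tip. A hung ring must be raised 15 to 30 mm, then drawn off towards the stand's -x.
- ring: Brass diopter scale ring with dark graduation ticks on one face: outside diameter 56, inside 42, 12 mm thick, about 100 g. Origin at its centre, own x along its axis. It hangs on one of the two hooks (either), axis level and along the hook arm, centre about 122 mm above the bench.
- hung_spacer: Bystander: plain steel lens spacer ring hanging on the other hook, 104 mm beside the brass one; outside 54, inside 42, 8 mm thick; origin at its centre, own x along its axis.
- loose_spacer: Bystander: plain steel lens spacer ring lying flat on the bench by a far corner of the tray; outside 54, inside 42, 8 mm high; origin at the centre of its underside.
- filter_disc: Bystander: smoked glass filter disc lying flat by a near corner of the tray; diameter 50, 5 mm thick; origin at the centre of its underside.
- bino_half: Bystander: black binocular half standing upright on its objective end before (-x of) the stand; 122 mm high, 56 mm across at the foot, with a prism housing bulging 35 mm from the axis towards its own y; origin at the centre of its underside.
There are look-alikes about, which are no part of the job. There is more than one size of the ring; the job needs the smallest.

How it is judged:
On the way, in this order (a step that is already met when the one before it is completed fails the run):
1. all three sides of the tray stand upright (each past 1.4 rad) (value of joint each of side_left, side_right, side_far above 1.4 rad), for 0.2 s.
2. with the sides up, the ring is off its hook and held clear (more than 80 mm from where it hung, its centre above 60 mm) (all of step 1 and distance of ring from where it was at the start of the episode above 0.08 m and height (world z) of ring above 0.06 m), for 0.1 s.
At the end, for the whole second after the job is handed in: All three sides past 1.4 rad; the brass ring at rest on edge in the cradle, centre within 10 mm sideways and 4 mm in height of the slot point, axis within 0.25 rad of the tray's x; hung spacer, loose spacer, glass disc and binocular half each within 20 mm of their start (all of step 1 and horizontal distance between ring and slot below 0.01 m and z of ring in the frame of slot between -0.004 and 0.004 m and angle between the x axis of ring and the x axis of tray, either way round below 0.25 rad and linear speed of ring below 0.02 m/s and distance of each of hung_spacer, loose_spacer, filter_disc, bino_half from where it was at the start of the episode below 0.02 m); the robot touches nothing.
It fails at once if the hung spacer, loose spacer, glass disc or binocular half is moved more than 20 mm, or the binocular half tipped more than 0.5 rad (distance of any of hung_spacer, loose_spacer, filter_disc, bino_half from where it was at the start of the episode above 0.02 m or angle between bino_half's own z axis and vertical above 0.5 rad).
It fails at once if the ring is dropped onto the bench (its centre lower than 20 mm) (height (world z) of ring below 0.02 m).
It fails at once if the ring is dropped or slammed into the tray (faster than 0.45 m/s with its centre below 55 mm) (height (world z) of ring below 0.055 m and linear speed of ring above 0.45 m/s).
It also fails if it takes over 72 s, if anything falls off the work surface, if the arm or the gripper's body presses on something with over 40 N, if the wrist force passes 120 N, or if a joint passes its speed limit or range.

## Working session

There is one attempt and no reset: what is moved stays moved. The work goes in short steps, Python scripts to look and compute and a shell command to move; the robot and the scene stay as the last step left them, time stands still between calls to the robot, and variables do not carry over. Pictures are saved under pics/ and viewed, at most 10 in all, crops included, and the job is handed in when it is done.

```bash
ls; mkdir -p pics; python3 - <<'E'
from station import manip, viewer
import cv2
print(manip.sense())
print(manip.pinch_z)
for n in ("scene","top","wrist"):
    im=viewer.snapshot(n); cv2.imwrite(f"pics/{n}0.png",im); c=viewer.calibration(n); print(n,c)
E
```

```text
pics
{'t': 0.0, 'q': array([-1.48048701e+00,  5.28465450e-01,  1.43390862e+00,  7.27290724e-07,
        1.18141374e+00, -1.78503395e-01]), 'qd': array([ 0.00141445, -0.00108052,  0.00109787, -0.00035172,  0.00129832,
       -0.00096345]), 'tau': array([-7.05730326e-04, -4.42352951e+01, -1.78026402e+01, -4.13470389e-04,
        8.44409340e-03, -5.21515886e-06]), 'tcp_pos': array([ 0.16595211, -0.60181476,  0.23033206]), 'tool_rot': array([ 9.90980477e-01,  1.34001825e-01,  4.87201690e-05, -1.09649546e-03]), 'force': array([0.89503667, 0.18808705, 0.09069061]), 'ft_torque': array([-0.00273468,  0.02590195, -0.02602247]), 'gripper_force': 0.0, 'finger_gap': 0.9961231253726689}
0.0187
scene {'fov_y': 57.85634519401542, 'cx': 316.703261712218, 'cy': 196.44431132381348, 'T': array([[-0.72887716, -0.4118723 ,  0.54689971,  0.95311745],
       [ 0.68462019, -0.44519766,  0.57714316,  0.40203053],
       [ 0.00576919,  0.79508505,  0.6064705 ,  0.57788233],
       [ 0.        ,  0.        ,  0.        ,  1.        ]])}
top {'fov_y': 48.33737879771002, 'cx': 314.2590153770474, 'cy': 200.3222850784252, 'T': array([[-6.78596989e-02,  9.76671058e-01, -2.03736852e-01,
         3.61849494e-01],
       [-9.97694782e-01, -6.65173664e-02,  1.34373374e-02,
        -2.99171618e-02],
       [-4.28180277e-04,  2.04179048e-01,  9.78933467e-01,
         1.07107897e+00],
       [ 0.00000000e+00,  0.00000000e+00,  0.00000000e+00,
         1.00000000e+00]])}
wrist {'fov_y': 63.865431213772546, 'cx': 316.9212319897933, 'cy': 198.0387929443111, 'tool_from_camera': array([[ 4.20675834e-04,  9.65173494e-01,  2.61610301e-01,
         6.54853283e-02],
       [ 9.99999808e-01, -2.87000484e-04, -5.49177509e-04,
        -1.30299562e-03],
       [-4.54969292e-04,  2.61610482e-01, -9.65173429e-01,
        -1.42178177e-01],
       [ 0.00000000e+00,  0.00000000e+00,  0.00000000e+00,
         1.00000000e+00]])}
```

View pics/top0.png

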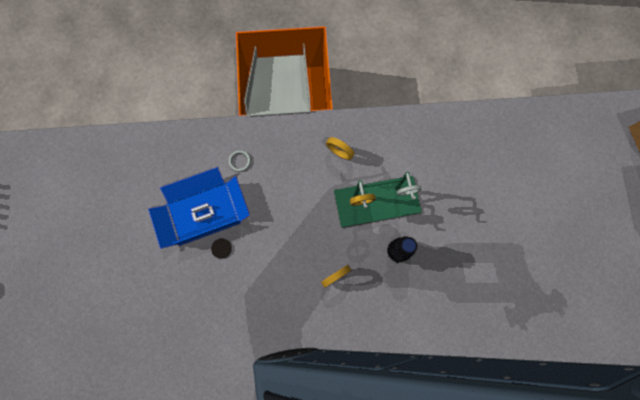

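View pics/scene0.png

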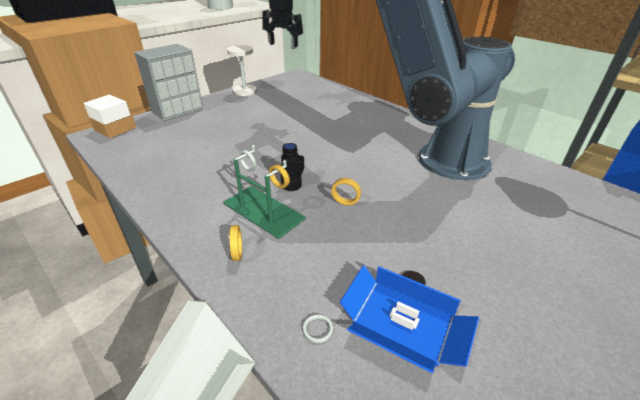

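The scene shows the tray on the +y side. The brass ring hangs on the left hook at top-view pixel (361,200), with the steel spacer on the right hook at (407,187). The cradle is at (202,212), the loose spacer at (239,160), the disc at (221,248) and the binocular half at (402,248). Two larger brass look-alikes stand on the bench.

```bash
cat > h.py <<'E'
import numpy as np, cv2
from station import manip, viewer
from scipy.spatial.transform import Rotation as R
def cam(n,s=None):
    c=viewer.calibration(n)
    if n=="wrist":
        s=s or manip.sense(); T=np.eye(4); T[:3,:3]=R.from_quat(s['tool_rot']).as_matrix(); T[:3,3]=s['tcp_pos']
        T=T@c['tool_from_camera']
    else: T=c['T']
    return T,200/np.tan(np.radians(c['fov_y']/2)),c['cx'],c['cy']
def ray(C,u,v):
    T,f,cx,cy=C; d=T[:3,:3]@np.array([(u-cx)/f,-(v-cy)/f,-1]); return T[:3,3],d/np.linalg.norm(d)
def onz(C,u,v,z):
    o,d=ray(C,u,v); return o+d*(z-o[2])/d[2]
def proj(C,p):
    T,f,cx,cy=C; q=T[:3,:3].T@(np.array(p)-T[:3,3]); return np.array([cx-f*q[0]/q[2],cy+f*q[1]/q[2]])
def cross(rays):
    A=sum(np.eye(3)-np.outer(d,d) for o,d in rays); b=sum((np.eye(3)-np.outer(d,d))@o for o,d in rays)
    return np.linalg.solve(A,b)
def go(p,yaw,s=None):
    """slide (cm, tool axes) and turn to TCP p, tool down, tool x at yaw"""
    s=s or manip.sense(); M=R.from_quat(s['tool_rot']); 
    W=R.from_euler('z',yaw)*R.from_euler('x',np.pi)
    return (M.inv().apply(np.array(p)-s['tcp_pos'])*100).round(2),(M.inv()*W).as_rotvec().round(3)
E
python3 - <<'E'
from h import *
C=cam('top'); S=cam('scene')
for n,u,v,z in [("cradle",202,212,.025),("spacer",239,160,.004),("disc",221,248,.005),("hookringtop",361,197,.15),("steel",407,187,.15),("bino",402,248,.12),("stand nr-l",342,227,.008),("stand nr-r",421,213,.008),("stand far-l",334,188,.008),("brass near",336,276,.03),("brass far",339,149,.03)]: print(n,onz(C,u,v,z).round(3))
print('cradle x',cross([ray(C,202,212),ray(S,404,315)]))
print(go((.45,.0,.3),0),)
E
```

```text
cradle [0.569 0.225 0.025]
spacer [0.699 0.136 0.004]
disc [0.483 0.186 0.005]
hookringtop [ 0.554 -0.142  0.15 ]
steel [ 0.569 -0.241  0.15 ]
bino [ 0.443 -0.223  0.12 ]
stand nr-l [ 0.513 -0.107  0.008]
stand nr-r [ 0.534 -0.3    0.008]
stand far-l [ 0.611 -0.095  0.008]
brass near [ 0.397 -0.082  0.03 ]
brass far [ 0.702 -0.113  0.03 ]
cradle x [0.57101785 0.22808582 0.01445722]
(array([ 43.37, -50.5 ,  -6.85]), array([-0.002, -0.   ,  0.269]))
```

```bash
python3 -m creep '[{"slide":[2.67,-1.51,-0.35],"angular":[0,0,0],"claw":1},{"slide":[2.67,-1.51,-0.35],"angular":[0,0,0],"claw":1},{"slide":[2.67,-1.51,-0.35],"angular":[0,0,0],"claw":1},{"slide":[2.67,-1.51,-0.35],"angular":[0,0,0],"claw":1},{"slide":[2.67,-1.51,-0.35],"angular":[0,0,0],"claw":1},{"slide":[2.67,-1.51,-0.35],"angular":[0,0,0],"claw":1},{"slide":[2.67,-1.51,-0.35],"angular":[0,0,0],"claw":1},{"slide":[2.67,-1.51,-0.35],"angular":[0,0,0],"claw":1},{"slide":[2.67,-1.51,-0.35],"angular":[0,0,0],"claw":1},{"slide":[2.67,-1.51,-0.35],"angular":[0,0,0],"claw":1}]'
python3 -m creep '[{"slide":[2.67,-1.51,-0.35],"angular":[0,0,0],"claw":1},{"slide":[2.67,-1.51,-0.35],"angular":[0,0,0],"claw":1},{"slide":[2.67,-1.51,-0.35],"angular":[0,0,0],"claw":1},{"slide":[2.67,-1.51,-0.35],"angular":[0,0,0],"claw":1},{"slide":[2.67,-1.51,-0.35],"angular":[0,0,0],"claw":1},{"slide":[2.67,-1.51,-0.35],"angular":[0,0,0],"claw":1},{"slide":[2.67,-1.51,-0.35],"angular":[0,0,0],"claw":1},{"slide":[2.67,-1.51,-0.35],"angular":[0,0,0.09],"claw":0},{"slide":[0,0,0],"angular":[0,0,0.09],"claw":-1},{"slide":[0,0,0],"angular":[0,0,0.09],"claw":-1}]'
python3 - <<'E'
from h import *
s=manip.sense(); cv2.imwrite("pics/w1.png",viewer.snapshot("wrist")); print(s['tcp_pos'],s['tool_rot'],s['finger_gap'],s['qd'].round(3))
np.savez('w1.npz',tcp_pos=s['tcp_pos'],tool_rot=s['tool_rot'])
E
```

```text
t: 0.98
tcp_pos: [0.3841, -0.3847, 0.2663]
tool_rot: [0.991, 0.134, -0.0, -0.0]
force: [0.2, -0.4, -0.4]
finger_gap: 0.997
gripper_force: 0.0
t: 1.82
tcp_pos: [0.5583, -0.211, 0.2941]
tool_rot: [1.0, -0.001, 0.0, -0.0]
force: [0.0, -1.2, -0.1]
finger_gap: 0.607
gripper_force: 0.0
[ 0.55830598 -0.21098154  0.294134  ] [ 9.99999441e-01 -1.05399961e-03  1.71900548e-05 -8.73700265e-05] 0.6068327585053616 [-0.031 -0.002  0.018 -0.011  0.     1.064]
```

View pics/w1.png

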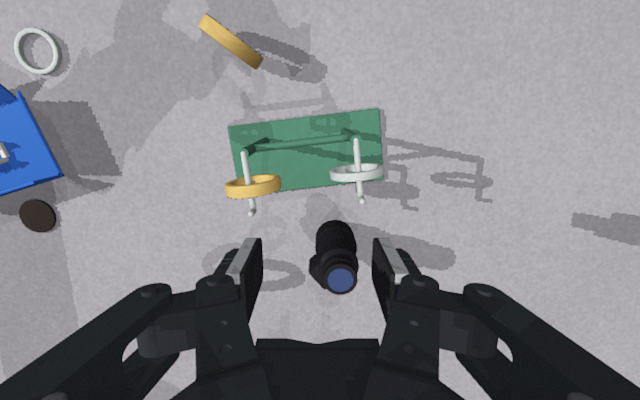

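The wrist view shows the hook tips near (251,213) and (362,201), the brass ring around (253,186) and the steel spacer at (356,173). The binocular half is at (338,260). I'll move on to the tray now.

```bash
python3 - <<'E'
from h import *
s=dict(np.load('w1.npz')); C=cam('wrist',s)
for n,u,v,z in [("tipL",251,213,.155),("tipR",362,201,.155),("ftL",229,126,.008),("ftR",381,108,.008),("ringtop",253,184,.15),("bino",341,280,.122)]: print(n,onz(C,u,v,z).round(4))
print(go((.63,.21,.32),0))
E
```

```text
tipL [ 0.5331 -0.1493  0.155 ]
tipR [ 0.5444 -0.251   0.155 ]
ftL [ 0.6049 -0.0956  0.008 ]
ftR [ 0.6272 -0.2926  0.008 ]
ringtop [ 0.5593 -0.1516  0.15  ]
bino [ 0.4457 -0.2361  0.122 ]
(array([  6.98, -42.2 ,  -2.6 ]), array([-0.   ,  0.001, -0.006]))
```

```bash
python3 -m creep '[{"slide":[0.7,-3.8,-0.3],"angular":[0,0,0],"claw":-1},{"slide":[0.7,-3.8,-0.3],"angular":[0,0,0],"claw":-1},{"slide":[0.7,-3.8,-0.3],"angular":[0,0,0],"claw":-1},{"slide":[0.7,-3.8,-0.3],"angular":[0,0,0],"claw":-1},{"slide":[0.7,-3.8,-0.3],"angular":[0,0,0],"claw":-1},{"slide":[0.7,-3.8,-0.3],"angular":[0,0,0],"claw":-1},{"slide":[0.7,-3.8,-0.3],"angular":[0,0,0],"claw":-1},{"slide":[0.7,-3.8,-0.3],"angular":[0,0,0],"claw":-1},{"slide":[0.7,-3.8,-0.3],"angular":[0,0,0],"claw":-1},{"slide":[0.7,-3.8,-0.3],"angular":[0,0,0],"claw":-1}]'
python3 -m creep '[{"slide":[0,-3,0],"angular":[0,0,0],"claw":-1},{"slide":[0,0,0],"angular":[0,0,0],"claw":-1},{"slide":[0,0,0],"angular":[0,0,0],"claw":-1},{"slide":[0,0,0],"angular":[0,0,0],"claw":-1}]'
python3 - <<'E'
from h import *
s=manip.sense(); cv2.imwrite("pics/w2.png",viewer.snapshot("wrist")); print(s['tcp_pos'],s['tool_rot'],s['finger_gap'],s['qd'].round(3))
np.savez('w2.npz',tcp_pos=s['tcp_pos'],tool_rot=s['tool_rot'])
E
```

```text
t: 2.7
tcp_pos: [0.6274, 0.1686, 0.3242]
tool_rot: [1.0, 0.0, -0.0, 0.0]
force: [0.5, -0.5, -1.5]
finger_gap: 0.003
gripper_force: 0.0
t: 3.03
tcp_pos: [0.6273, 0.1964, 0.3238]
tool_rot: [1.0, -0.0, -0.001, 0.0]
force: [-0.2, 0.5, 0.1]
finger_gap: -0.002
gripper_force: 0.0
[0.62731998 0.19637991 0.32375135] [ 9.99999689e-01 -1.57549100e-04 -6.02177622e-04  4.84044305e-04] -0.0016511790666717148 [-0.026 -0.008  0.005  0.002 -0.     0.007]
```

View pics/w2.png

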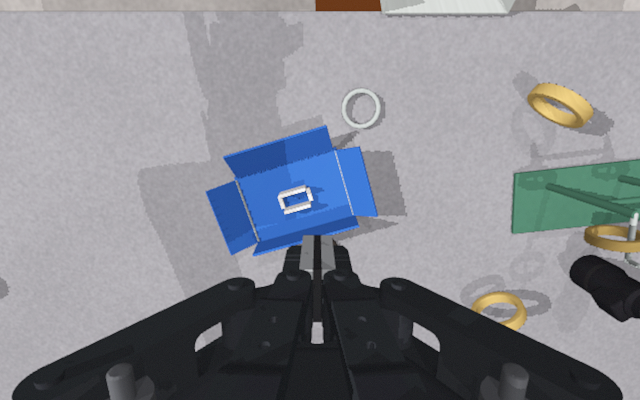

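The tray is fully visible. Its hinge gaps run (236,181)-(257,239) on the left and (334,152)-(356,214) on the right. The cradle is at (295,199). The free-edge corners are (224,155)/(327,125) far, (207,193)/(232,254) left and (360,147)/(377,216) right.

```bash
python3 - <<'E'
from h import *
from scipy.optimize import brentq
s=dict(np.load('w2.npz')); C=cam('wrist',s)
im=cv2.imread('pics/w2.png'); hsv=cv2.cvtColor(im,cv2.COLOR_BGR2HSV)
m=((hsv[...,1]<60)&(hsv[...,2]>120)).astype(np.uint8); r=m.copy(); r[:180]=0;r[222:]=0;r[:,:270]=0;r[:,322:]=0
ys,xs=np.nonzero(r); P=np.array([onz(C,u,v,.025)[:2] for u,v in zip(xs,ys)],np.float32)
print('cradle rect',cv2.minAreaRect(P),P.mean(0))
L=[onz(C,*p,.005)[:2] for p in [(236,181),(257,239)]]; Rr=[onz(C,*p,.005)[:2] for p in [(334,152),(356,214)]]
for a,b in (L,Rr): d=a-b; print('hinge',a,b,np.linalg.norm(d),np.degrees(np.arctan2(d[1],d[0])))
c=(L[0]+L[1]+Rr[0]+Rr[1])/4; print('mid',c)
yaw=np.arctan2(*( (sum([L[0],Rr[0]])-sum([L[1],Rr[1]]))[::-1])); print('yaw',yaw)
E
```

```text
cradle rect ((0.570910632610321, 0.22764579951763153), (0.03405535966157913, 0.04816601052880287), 16.57015609741211) [0.57094985 0.22826359]
hinge [0.59313936 0.31558586] [0.50179605 0.2892648 ] 0.09505997201990332 16.074613838898458
hinge [0.63554961 0.17244686] [0.54222459 0.13793005] 0.09950361818635868 20.297210689149942
mid [0.5681774  0.22880689]
yaw 0.3182460257957427
```

```bash
cat >> h.py <<'E'
TC=np.array([.571,.228]); TY=.29
def tray(x,y,z,yaw=TY):
    c,s=np.cos(TY),np.sin(TY); return np.array([TC[0]+c*x-s*y,TC[1]+s*x+c*y,z])
def intray(p):
    c,s=np.cos(TY),np.sin(TY); d=np.array(p[:2])-TC; return np.array([c*d[0]+s*d[1],-s*d[0]+c*d[1],p[2]]).round(4)
E
python3 -m creep '[{"slide":[0,-2,1],"angular":[0,0,-0.097],"claw":-1},{"slide":[0,-2,2],"angular":[0,0,-0.097],"claw":-1},{"slide":[0,-2,2],"angular":[0,0,-0.096],"claw":-1},{"slide":[0,0,2],"angular":[0,0,0],"claw":-1},{"slide":[0,0,0],"angular":[0,0,0],"claw":-1}]'
python3 -c "
from h import *
s=manip.sense();print(intray(s['tcp_pos']),go(tray(0,.15,.015),TY))"
```

```text
t: 3.5
tcp_pos: [0.6191, 0.255, 0.2495]
tool_rot: [0.99, 0.144, -0.005, 0.001]
force: [-0.1, -1.2, -1.1]
finger_gap: 0.0
gripper_force: 0.0
[0.0538 0.0121 0.2495] (array([ -5.18, -13.78,  23.51]), array([-0.   ,  0.01 , -0.002]))
```

```bash
python3 -m creep '[{"slide":[-1.2,-3.4,1],"angular":[0,0.01,0],"claw":-1},{"slide":[-1.3,-3.4,1.5],"angular":[0,0,0],"claw":-1},{"slide":[-1.3,-3.5,2],"angular":[0,0,0],"claw":-1},{"slide":[-1.3,-3.5,2],"angular":[0,0,0],"claw":-1},{"slide":[0,0,3.5],"angular":[0,0,0],"claw":-1},{"slide":[0,0,3.5],"angular":[0,0,0],"claw":-1},{"slide":[0,0,3.5],"angular":[0,0,0],"claw":-1},{"slide":[0,0,3.5],"angular":[0,0,0],"claw":-1},{"slide":[0,0,2.5],"angular":[0,0,0],"claw":-1},{"slide":[0,0,0],"angular":[0,0,0],"claw":-1}]'
python3 -m creep '[{"slide":[0,1,0],"angular":[0,0,0],"claw":-1},{"slide":[0,1,0],"angular":[0,0,0],"claw":-1},{"slide":[0,1,0],"angular":[0,0,0],"claw":-1},{"slide":[0,0.5,0],"angular":[0,0,0],"claw":-1},{"slide":[0,0,0],"angular":[0,0,0],"claw":-1}]'
python3 -c "
from h import *
s=manip.sense();print(intray(s['tcp_pos']),s['force'],go(tray(0,.15,.015),TY))"
```

```text
t: 4.33
tcp_pos: [0.5344, 0.3706, 0.0199]
tool_rot: [0.99, 0.143, 0.0, 0.001]
force: [0.6, -1.6, 0.1]
finger_gap: 0.0
gripper_force: 0.0
t: 4.75
tcp_pos: [0.5479, 0.3452, 0.0307]
tool_rot: [0.99, 0.141, 0.008, -0.006]
force: [-8.6, 14.6, 13.6]
finger_gap: 0.002
gripper_force: 8.5
[0.0114 0.1189 0.0307] [-8.5902214  14.63818713 13.64138932] (array([-1.19, -3.08,  1.58]), array([-0.01 , -0.018, -0.007]))
```

```bash
python3 - <<'E'
from h import *
a=viewer.snapshot("wrist"); b=viewer.snapshot("scene")[220:400,260:560]
b=cv2.resize(b,(800,480),interpolation=cv2.INTER_CUBIC)
cv2.imwrite("pics/m3.png",np.vstack([b[:330],cv2.resize(a[0:270,100:500],(400,270)).repeat(1,0) if 0 else np.hstack([a[:270,0:640],np.zeros((270,160,3),np.uint8)])]))
E
```

```text
(no output)
```

View pics/m3.png

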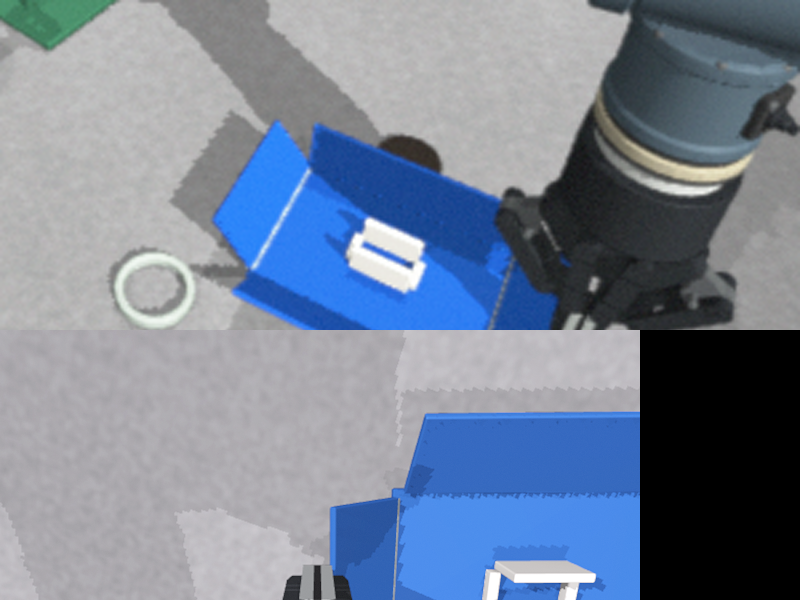

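The side's edge sits at column 330 of the wrist view, left of the finger's right flank at 350. The tip may therefore be riding on the side, so I'll compute the side angles from the earlier edge pixels.

```bash
python3 - <<'E'
from h import *
s=dict(np.load('w2.npz')); C=cam('wrist',s)
th=np.linspace(.2,1.57,140)
def ang(pix,ax,sg):
    # z from theta; y(or x)=hinge+45cos ; residual
    out=[]
    for u,v in pix:
        res=[]
        for t in th:
            p=intray(onz(C,u,v,.005+.045*np.sin(t))); h=.078 if ax else .055
            res.append(sg*p[ax]-(h+.045*np.cos(t)))
        i=np.argmin(np.abs(res)); out.append((round(th[i],2),round(res[i],4),intray(onz(C,u,v,.005+.045*np.sin(th[i])))))
    return out
print(ang([(207,193),(232,254)],1,1)); print(ang([(360,147),(377,216)],1,-1)); print(ang([(224,155),(327,125)],0,1))
s=manip.sense(); print(s['t'],intray(s['tcp_pos']),s['force'],s['tool_rot'])
E
```

```text
[(np.float64(0.62), np.float64(-0.0), array([0.0456, 0.1145, 0.0313])), (np.float64(0.69), np.float64(0.0001), array([-0.0505,  0.1127,  0.0337]))]
[(np.float64(0.91), np.float64(-0.0001), array([ 0.0476, -0.1055,  0.0405])), (np.float64(0.95), np.float64(-0.0001), array([-0.0514, -0.1041,  0.0416]))]
[(np.float64(0.72), np.float64(-0.0001), array([0.0887, 0.0716, 0.0348])), (np.float64(0.78), np.float64(0.0001), array([ 0.087 , -0.0718,  0.0367]))]
4.85 [0.0114 0.119  0.0307] [-7.68433616 13.32776482 12.97710498] [ 0.98983554  0.14185122  0.0084772  -0.00565411]
```

The pose fits well: the side angles are about 0.65, 0.93 and 0.75 rad. The horizontal push jammed by friction at the shallow angle, so I'll back off, go lower and follow the arc of the edge.

```bash
python3 -m creep '[{"slide":[0,-1.5,0],"angular":[0,0,0],"claw":-1},{"slide":[0,-1.5,0],"angular":[0,0,0],"claw":-1},{"slide":[0,0,0],"angular":[0,0,0],"claw":-1},{"slide":[0,0,0],"angular":[0,0,0],"claw":-1}]'
python3 -c "
from h import *
s=manip.sense();print(intray(s['tcp_pos']),s['force'],go(tray(0,.15,.01),TY))"
```

```text
t: 5.18
tcp_pos: [0.5384, 0.3695, 0.0254]
tool_rot: [0.989, 0.145, 0.006, -0.001]
force: [0.5, -0.2, -0.5]
finger_gap: 0.004
gripper_force: 0.0
[0.0092 0.1449 0.0254] [ 0.46441688 -0.17512111 -0.53600651] (array([-0.94, -0.51,  1.53]), array([ 0.   , -0.011,  0.   ]))
```

```bash
python3 -m creep '[{"slide":[-0.5,-0.2,0.8],"angular":[0,-0.01,0],"claw":-1},{"slide":[-0.4,-0.1,0.8],"angular":[0,0,0],"claw":-1},{"slide":[0,0,0],"angular":[0,0,0],"claw":-1},{"slide":[0,0,0],"angular":[0,0,0],"claw":-1},{"slide":[0,0.7,0],"angular":[0,0,0],"claw":-1},{"slide":[0,0.7,0],"angular":[0,0,0],"claw":-1},{"slide":[0,0,0],"angular":[0,0,0],"claw":-1}]'
python3 -c "
from h import *
s=manip.sense();print(intray(s['tcp_pos']),s['force'])"
python3 -m creep '[{"slide":[0,0.3,-0.3],"angular":[0,0,0],"claw":-1},{"slide":[0,0.3,-0.3],"angular":[0,0,0],"claw":-1},{"slide":[0,0.3,-0.3],"angular":[0,0,0],"claw":-1},{"slide":[0,0,0],"angular":[0,0,0],"claw":-1}]'
python3 -c "
from h import *
s=manip.sense();print(intray(s['tcp_pos']),s['force'])"
```

```text
t: 5.77
tcp_pos: [0.5335, 0.3545, 0.0086]
tool_rot: [0.99, 0.143, 0.0, 0.0]
force: [0.5, 0.4, 0.2]
finger_gap: 0.001
gripper_force: 0.0
[0.0002 0.132  0.0086] [0.46049746 0.42550435 0.23840975]
t: 6.1
tcp_pos: [0.5359, 0.3472, 0.0185]
tool_rot: [0.99, 0.144, 0.001, -0.0]
force: [-0.5, -0.2, 0.2]
finger_gap: 0.001
gripper_force: 0.0
[0.0004 0.1243 0.0185] [-0.50320841 -0.22948711  0.19359015]
```

```bash
python3 -m creep '[{"slide":[0,0.3,-0.1],"angular":[0,0,0],"claw":-1},{"slide":[0,0.3,-0.1],"angular":[0,0,0],"claw":-1},{"slide":[0,0.3,-0.2],"angular":[0,0,0],"claw":-1},{"slide":[0,0,0],"angular":[0,0,0],"claw":-1}]'
python3 -c "
from h import *
s=manip.sense();print(intray(s['tcp_pos']),s['force'])
a=viewer.snapshot('wrist'); cv2.imwrite('pics/w4.png',a[100:])"
```

```text
t: 6.43
tcp_pos: [0.5383, 0.3387, 0.0222]
tool_rot: [0.99, 0.144, 0.001, -0.0]
force: [0.3, 1.0, 1.7]
finger_gap: 0.0
gripper_force: 0.7
[0.0003 0.1154 0.0222] [0.32772348 0.96046105 1.74491942]
```

View pics/w4.png

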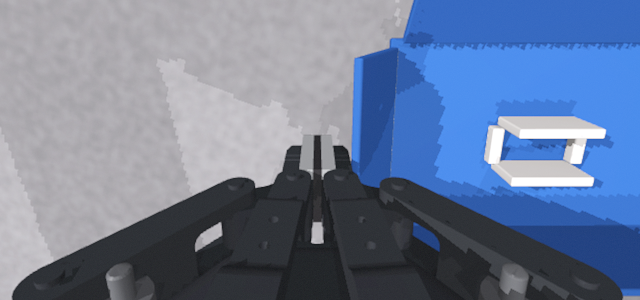

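The side is rising; its edge is at column 355, just beside the finger. I'll continue.

```bash
python3 -m creep '[{"slide":[0,0.3,-0.15],"angular":[0,0,0],"claw":-1},{"slide":[0,0.3,-0.15],"angular":[0,0,0],"claw":-1},{"slide":[0,0.3,-0.1],"angular":[0,0,0],"claw":-1},{"slide":[0,0.3,-0.1],"angular":[0,0,0],"claw":-1},{"slide":[0,0.3,0],"angular":[0,0,0],"claw":-1},{"slide":[0,0.3,0],"angular":[0,0,0],"claw":-1},{"slide":[0,0.3,0],"angular":[0,0,0],"claw":-1},{"slide":[0,0,0],"angular":[0,0,0],"claw":-1}]'
python3 -c "
from h import *
s=manip.sense();print(intray(s['tcp_pos']),s['force'])"
```

```text
t: 7.15
tcp_pos: [0.5437, 0.3178, 0.0263]
tool_rot: [0.99, 0.144, -0.0, 0.0]
force: [0.3, 0.1, 1.2]
finger_gap: 0.002
gripper_force: 0.0
[-0.0005  0.0939  0.0263] [0.32064184 0.08094055 1.24492387]
```

```bash
python3 -m creep '[{"slide":[0,0.2,0],"angular":[0,0,0],"claw":-1},{"slide":[0,0.2,0],"angular":[0,0,0],"claw":-1},{"slide":[0,0,0],"angular":[0,0,0],"claw":-1}]'
python3 -c "
from h import *
s=manip.sense();print(intray(s['tcp_pos']),s['force'])"
python3 -m creep '[{"slide":[0,0.2,0],"angular":[0,0,0],"claw":-1},{"slide":[0,0.1,0],"angular":[0,0,0],"claw":-1},{"slide":[0,0,0],"angular":[0,0,0],"claw":-1}]'
python3 -c "
from h import *
s=manip.sense();print(intray(s['tcp_pos']),s['force'])
a=viewer.snapshot('wrist'); cv2.imwrite('pics/w5.png',a[100:])"
```

```text
t: 7.4
tcp_pos: [0.5441, 0.3164, 0.0264]
tool_rot: [0.99, 0.143, -0.0, -0.001]
force: [-0.7, 6.1, -0.6]
finger_gap: 0.002
gripper_force: 3.1
[-0.0005  0.0924  0.0264] [-0.6995158   6.12188893 -0.6317704 ]
t: 7.65
tcp_pos: [0.5442, 0.3161, 0.0264]
tool_rot: [0.99, 0.143, -0.0, -0.003]
force: [-3.8, 13.5, -0.6]
finger_gap: -0.002
gripper_force: 7.1
[-0.0005  0.0921  0.0264] [-3.83443746 13.50066198 -0.60782844]
```

View pics/w5.png

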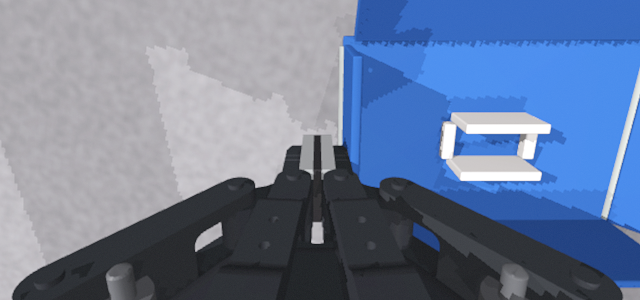

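The left side is at its stop with 14 N on the finger, edge and hinge aligned at column ~350. Next is the far side.

```bash
python3 -m creep '[{"slide":[0,-2,0],"angular":[0,0,0],"claw":-1},{"slide":[0,0,-3],"angular":[0,0,0],"claw":-1},{"slide":[0,0,-3],"angular":[0,0,0],"claw":-1},{"slide":[0,0,-3],"angular":[0,0,0],"claw":-1},{"slide":[2.6,2,0],"angular":[0,0,0],"claw":-1},{"slide":[2.6,2,0],"angular":[0,0,0],"claw":-1},{"slide":[2.6,2,0],"angular":[0,0,0],"claw":-1},{"slide":[2.6,2,0],"angular":[0,0,0],"claw":-1},{"slide":[2.6,2,0],"angular":[0,0,0],"claw":-1},{"slide":[0,0,0],"angular":[0,0,0],"claw":-1}]'
python3 -c "
from h import *
s=manip.sense();print(intray(s['tcp_pos']),s['force'],go(tray(.125,.01,.008),TY))"
```

```text
t: 8.53
tcp_pos: [0.6999, 0.2685, 0.1167]
tool_rot: [0.99, 0.142, 0.004, 0.001]
force: [0.4, 0.1, 0.5]
finger_gap: -0.004
gripper_force: 0.0
[0.1351 0.002  0.1167] [0.40281439 0.14036159 0.54050244] (array([-1.09, -0.83, 10.86]), array([ 0.003, -0.007, -0.005]))
```

```bash
python3 -m creep '[{"slide":[-0.2,0,3],"angular":[0,-0.007,0],"claw":-1},{"slide":[-0.3,0,3],"angular":[0,0,0],"claw":-1},{"slide":[0,0,3],"angular":[0,0,0],"claw":-1},{"slide":[0,0,1.6],"angular":[0,0,0],"claw":-1},{"slide":[0,0,0],"angular":[0,0,0],"claw":-1},{"slide":[-1,0,0],"angular":[0,0,0],"claw":-1},{"slide":[-1,0,0],"angular":[0,0,0],"claw":-1},{"slide":[-0.4,0,0],"angular":[0,0,0],"claw":-1},{"slide":[0,0,0],"angular":[0,0,0],"claw":-1}]'
python3 -c "
from h import *
s=manip.sense();print(intray(s['tcp_pos']),s['force'])"
```

```text
t: 9.28
tcp_pos: [0.665, 0.2642, 0.0124]
tool_rot: [0.99, 0.144, -0.003, 0.0]
force: [1.0, 0.1, 0.1]
finger_gap: 0.0
gripper_force: 0.0
[0.1004 0.0078 0.0124] [0.95967951 0.08865142 0.13617323]
```

```bash
python3 -m creep '[{"slide":[-0.3,0,-0.3],"angular":[0,0,0],"claw":-1},{"slide":[-0.3,0,-0.3],"angular":[0,0,0],"claw":-1},{"slide":[-0.3,0,-0.25],"angular":[0,0,0],"claw":-1},{"slide":[-0.3,0,-0.2],"angular":[0,0,0],"claw":-1},{"slide":[0,0,0],"angular":[0,0,0],"claw":-1}]'
python3 -c "
from h import *
s=manip.sense();print(intray(s['tcp_pos']),s['force'])"
python3 -m creep '[{"slide":[-0.3,0,-0.2],"angular":[0,0,0],"claw":-1},{"slide":[-0.3,0,-0.15],"angular":[0,0,0],"claw":-1},{"slide":[-0.3,0,-0.1],"angular":[0,0,0],"claw":-1},{"slide":[-0.3,0,-0.1],"angular":[0,0,0],"claw":-1},{"slide":[-0.3,0,0],"angular":[0,0,0],"claw":-1},{"slide":[-0.2,0,0],"angular":[0,0,0],"claw":-1},{"slide":[0,0,0],"angular":[0,0,0],"claw":-1}]'
python3 -c "
from h import *
s=manip.sense();print(intray(s['tcp_pos']),s['force'])"
```

```text
t: 9.7
tcp_pos: [0.6541, 0.2608, 0.0227]
tool_rot: [0.99, 0.144, -0.002, 0.0]
force: [1.3, 0.1, 1.1]
finger_gap: -0.004
gripper_force: 0.6
[0.089  0.0076 0.0227] [1.29631485 0.12986681 1.07172341]
t: 10.28
tcp_pos: [0.6358, 0.2554, 0.0265]
tool_rot: [0.99, 0.144, -0.005, 0.001]
force: [-0.2, 0.1, -0.4]
finger_gap: -0.0
gripper_force: 0.0
[0.0699 0.0077 0.0265] [-0.24782999  0.0589623  -0.42680705]
```

```bash
python3 -m creep '[{"slide":[-0.2,0,0],"angular":[0,0,0],"claw":-1},{"slide":[-0.2,0,0],"angular":[0,0,0],"claw":-1},{"slide":[0,0,0],"angular":[0,0,0],"claw":-1}]'
python3 -c "
from h import *
s=manip.sense();print(intray(s['tcp_pos']),s['force'])"
python3 -m creep '[{"slide":[-0.2,0,0],"angular":[0,0,0],"claw":-1},{"slide":[-0.1,0,0],"angular":[0,0,0],"claw":-1},{"slide":[0,0,0],"angular":[0,0,0],"claw":-1}]'
python3 -c "
from h import *
s=manip.sense();print(intray(s['tcp_pos']),s['force'])"
```

```text
t: 10.53
tcp_pos: [0.6326, 0.2545, 0.0267]
tool_rot: [0.99, 0.144, -0.004, 0.001]
force: [0.4, 0.6, 0.2]
finger_gap: -0.003
gripper_force: 0.0
[0.0666 0.0078 0.0267] [0.35313817 0.55678922 0.23709949]
t: 10.78
tcp_pos: [0.6306, 0.2538, 0.0269]
tool_rot: [0.99, 0.144, -0.003, 0.0]
force: [1.8, 1.2, -1.1]
finger_gap: -0.0
gripper_force: 0.8
[0.0645 0.0077 0.0269] [ 1.84897859  1.17524003 -1.09418765]
```

```bash
python3 -m creep '[{"slide":[-0.2,0,0],"angular":[0,0,0],"claw":-1},{"slide":[-0.2,0,0],"angular":[0,0,0],"claw":-1},{"slide":[0,0,0],"angular":[0,0,0],"claw":-1}]'
python3 -c "
from h import *
s=manip.sense();print(intray(s['tcp_pos']),s['force'])"
```

```text
t: 11.03
tcp_pos: [0.6305, 0.2538, 0.0271]
tool_rot: [0.99, 0.144, 0.001, -0.0]
force: [7.8, 3.7, -7.7]
finger_gap: -0.003
gripper_force: 4.3
[0.0644 0.0077 0.0271] [ 7.78077774  3.67480108 -7.65361736]
```

The far side is at its stop. Right side next.

```bash
python3 -m creep '[{"slide":[2.5,0,0],"angular":[0,0,0],"claw":-1},{"slide":[0,0,-3],"angular":[0,0,0],"claw":-1},{"slide":[0,0,-3],"angular":[0,0,0],"claw":-1},{"slide":[0,0,-3],"angular":[0,0,0],"claw":-1},{"slide":[-1.8,3.2,0],"angular":[0,0,0],"claw":-1},{"slide":[-1.8,3.2,0],"angular":[0,0,0],"claw":-1},{"slide":[-1.8,3.2,0],"angular":[0,0,0],"claw":-1},{"slide":[-1.8,3.2,0],"angular":[0,0,0],"claw":-1},{"slide":[-1.8,3.2,0],"angular":[0,0,0],"claw":-1},{"slide":[0,0,0],"angular":[0,0,0],"claw":-1}]'
python3 -c "
from h import *
s=manip.sense();print(intray(s['tcp_pos']),s['force'],go(tray(.0,-.145,.01),TY))"
```

```text
t: 11.87
tcp_pos: [0.6079, 0.0749, 0.1173]
tool_rot: [0.99, 0.141, -0.006, 0.001]
force: [-0.4, 0.5, -0.9]
finger_gap: -0.001
gripper_force: 0.0
[-0.0084 -0.1572  0.1173] [-0.44328171  0.51329961 -0.87436616] (array([ 0.96, -1.24, 10.72]), array([ 0.001,  0.012, -0.006]))
```

```bash
python3 -m creep '[{"slide":[0.4,0,3],"angular":[0,0.012,0],"claw":-1},{"slide":[0.4,0,3],"angular":[0,0,0],"claw":-1},{"slide":[0,0,3],"angular":[0,0,0],"claw":-1},{"slide":[0,0,1.7],"angular":[0,0,0],"claw":-1},{"slide":[0,0,0],"angular":[0,0,0],"claw":-1},{"slide":[0,-1.2,0],"angular":[0,0,0],"claw":-1},{"slide":[0,-1.2,0],"angular":[0,0,0],"claw":-1},{"slide":[0,-0.8,0],"angular":[0,0,0],"claw":-1},{"slide":[0,0,0],"angular":[0,0,0],"claw":-1}]'
python3 -c "
from h import *
s=manip.sense();print(intray(s['tcp_pos']),s['force'])"
python3 -m creep '[{"slide":[0,-0.3,-0.25],"angular":[0,0,0],"claw":-1},{"slide":[0,-0.3,-0.25],"angular":[0,0,0],"claw":-1},{"slide":[0,-0.3,-0.2],"angular":[0,0,0],"claw":-1},{"slide":[0,-0.3,-0.2],"angular":[0,0,0],"claw":-1},{"slide":[0,-0.3,-0.15],"angular":[0,0,0],"claw":-1},{"slide":[0,-0.3,-0.1],"angular":[0,0,0],"claw":-1},{"slide":[0,-0.3,-0.1],"angular":[0,0,0],"claw":-1},{"slide":[0,0,0],"angular":[0,0,0],"claw":-1}]'
python3 -c "
from h import *
s=manip.sense();print(intray(s['tcp_pos']),s['force'])"
```

```text
t: 12.62
tcp_pos: [0.6094, 0.1163, 0.0124]
tool_rot: [0.989, 0.145, 0.004, -0.0]
force: [-0.1, -0.3, -0.3]
finger_gap: 0.004
gripper_force: 0.0
[ 0.0049 -0.1181  0.0124] [-0.08569643 -0.2608393  -0.30387167]
t: 13.28
tcp_pos: [0.6029, 0.1346, 0.0231]
tool_rot: [0.99, 0.144, 0.003, -0.0]
force: [-0.2, 0.7, -1.1]
finger_gap: -0.002
gripper_force: 0.0
[ 0.0039 -0.0986  0.0231] [-0.1862542   0.65284928 -1.14759671]
```

```bash
python3 -m creep '[{"slide":[0,-0.2,0],"angular":[0,0,0],"claw":-1},{"slide":[0,-0.2,0],"angular":[0,0,0],"claw":-1},{"slide":[0,-0.2,0],"angular":[0,0,0],"claw":-1},{"slide":[0,0,0],"angular":[0,0,0],"claw":-1}]'
python3 -c "
from h import *
s=manip.sense();print(intray(s['tcp_pos']),s['force'])"
python3 -m creep '[{"slide":[0,-0.2,0],"angular":[0,0,0],"claw":-1},{"slide":[0,-0.2,0],"angular":[0,0,0],"claw":-1},{"slide":[0,0,0],"angular":[0,0,0],"claw":-1}]'
python3 -c "
from h import *
s=manip.sense();print(intray(s['tcp_pos']),s['force'])"
```

```text
t: 13.62
tcp_pos: [0.6012, 0.1402, 0.0229]
tool_rot: [0.99, 0.144, 0.002, -0.0]
force: [-0.1, 0.7, 0.7]
finger_gap: -0.001
gripper_force: 0.0
[ 0.0039 -0.0928  0.0229] [-0.08291322  0.70235704  0.66600133]
t: 13.87
tcp_pos: [0.6007, 0.1421, 0.023]
tool_rot: [0.989, 0.145, 0.003, 0.001]
force: [1.7, -5.3, -0.8]
finger_gap: -0.004
gripper_force: 3.1
[ 0.0039 -0.0908  0.023 ] [ 1.74723627 -5.28040937 -0.80646953]
```

All three sides are at their stops. Now to the stand for a close look.

```bash
python3 -m creep '[{"slide":[0,2,0],"angular":[0,0,0],"claw":-1},{"slide":[0,1,-3],"angular":[0,0,0],"claw":-1},{"slide":[0,1,-4],"angular":[0,0,0],"claw":-1},{"slide":[0,1,-4],"angular":[0,0,0],"claw":-1},{"slide":[0,1,-4],"angular":[0,0,0.06],"claw":1},{"slide":[0,1,-4],"angular":[0,0,0.06],"claw":1},{"slide":[0,1,-4],"angular":[0,0,0.06],"claw":1},{"slide":[0,3.5,-2],"angular":[0,0,0],"claw":1},{"slide":[0,3.5,0],"angular":[0,0,0],"claw":1},{"slide":[0,3.5,0],"angular":[0,0,0],"claw":1}]'
python3 -m creep '[{"slide":[0.4,3.5,0],"angular":[0,0,0],"claw":1},{"slide":[0.4,3.5,0],"angular":[0,0,0],"claw":1},{"slide":[0,0,0],"angular":[0,0,0],"claw":1},{"slide":[0,0,0],"angular":[0,0,0],"claw":1},{"slide":[0,0,0],"angular":[0,0,0],"claw":1}]'
python3 - <<'E'
from h import *
s=manip.sense(); cv2.imwrite("pics/w6.png",viewer.snapshot("wrist")); print(s['tcp_pos'],s['tool_rot'],s['finger_gap'],s['qd'].round(3))
np.savez('w6.npz',tcp_pos=s['tcp_pos'],tool_rot=s['tool_rot'])
E
```

```text
t: 14.7
tcp_pos: [0.6323, -0.0388, 0.2757]
tool_rot: [0.998, 0.055, 0.005, -0.0]
force: [0.5, -0.3, -0.2]
finger_gap: 0.848
gripper_force: 0.0
t: 15.12
tcp_pos: [0.6464, -0.1064, 0.2723]
tool_rot: [0.999, 0.054, 0.002, -0.001]
force: [-0.2, 0.4, 0.1]
finger_gap: 1.001
gripper_force: 0.0
[ 0.64640544 -0.10638301  0.27225609] [ 0.99853466  0.05407201  0.00170871 -0.00135196] 1.0007680368164589 [ 0.029 -0.009  0.009 -0.003 -0.003 -0.002]
```

View pics/w6.png

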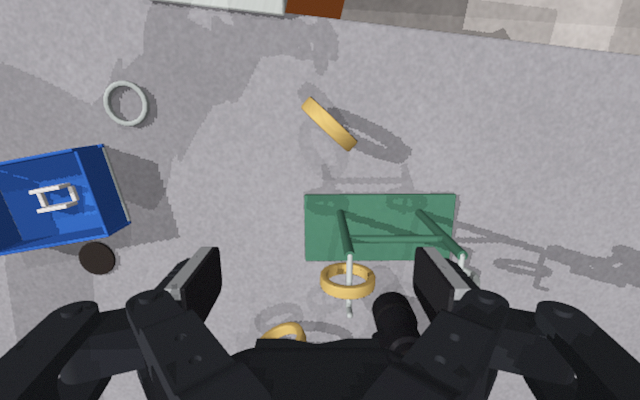

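The ring is around (347,281), with the hook tip at (349,313). The foot's far edge is (305,195)-(455,195), and the tray's sides look upright.

```bash
python3 - <<'E'
from h import *
s=dict(np.load('w6.npz')); C=cam('wrist',s)
im=cv2.imread('pics/w6.png'); hsv=cv2.cvtColor(im,cv2.COLOR_BGR2HSV)
def ext(im,u0,u1,v0,v1,h0=10,h1=32,smin=90):
    hsv=cv2.cvtColor(im,cv2.COLOR_BGR2HSV); m=(hsv[...,0]>h0)&(hsv[...,0]<h1)&(hsv[...,1]>smin)&(hsv[...,2]>60)
    ys,xs=np.nonzero(m[v0:v1,u0:u1]); xs+=u0; ys+=v0
    i,j=xs.argmin(),xs.argmax(); 
    return (xs[i],ys[xs==xs[i]].mean()),(xs[j],ys[xs==xs[j]].mean()),(xs[ys==ys.min()].mean(),ys.min()),(xs[ys==ys.max()].mean(),ys.max())
e=ext(im,300,395,245,305); print(e)
a,b=[onz(C,*p,.122) for p in e[:2]]; print('L,R',a,b,np.linalg.norm(a-b),'mid',(a+b)/2)
t=cv2.imread('pics/top0.png'); T=cam('top'); e2=ext(t,340,380,185,212); print(e2)
a,b=[onz(T,*p,.122) for p in e2[:2]]; print('top L,R',a,b,'mid',(a+b)/2)
sc=cv2.imread('pics/scene0.png'); S=cam('scene'); e3=ext(sc,262,296,160,192); print(e3)
print('tip',onz(C,349,313,.155)); 
f=[onz(C,*p,.008) for p in [(305,195),(455,195),(305,261)]]; print(f); d=f[0]-f[1]; print(np.linalg.norm(d),np.arctan2(-d[0],d[1]))
print('hook axis pts',onz(C,349,255,.14),onz(C,350,300,.143))
E
```

```text
((np.int64(320), np.float64(280.5)), (np.int64(374), np.float64(280.0)), (np.float64(343.27272727272725), np.int64(263)), (np.float64(349.0), np.int64(298)))
L,R [ 0.54726199 -0.11892076  0.122     ] [ 0.55381112 -0.17321563  0.122     ] 0.05468842300213872 mid [ 0.55053656 -0.14606819  0.122     ]
((np.int64(350), np.float64(201.0)), (np.int64(374), np.float64(196.5)), (np.float64(368.5), np.int64(194)), (np.float64(356.0), np.int64(204)))
top L,R [ 0.55258981 -0.12038563  0.122     ] [ 0.55901607 -0.17340559  0.122     ] mid [ 0.55580294 -0.14689561  0.122     ]
((np.int64(269), np.float64(170.5)), (np.int64(289), np.float64(179.0)), (np.float64(276.5), np.int64(164)), (np.float64(282.5), np.int64(188)))
tip [ 0.53539322 -0.14702342  0.155     ]
[array([ 0.60501426, -0.09356226,  0.008     ]), array([ 0.62637375, -0.2884957 ,  0.008     ]), array([ 0.51113735, -0.10288974,  0.008     ])]
0.19610016501983527 0.10913783305660067
hook axis pts [ 0.58645721 -0.14154889  0.14      ] [ 0.54151697 -0.14830542  0.143     ]
```

```bash
python3 -c "
from h import *
print(go((.553,-.146,.22),.109), go((.553,-.146,.099),.109))"
```

```text
(array([-9.75,  3.  ,  5.2 ]), array([-0.002, -0.004,  0.   ])) (array([-9.79,  3.03, 17.3 ]), array([-0.002, -0.004,  0.   ]))
```

```bash
python3 -m creep '[{"slide":[-3.2,1,1],"angular":[-0.002,-0.004,0],"claw":0.7},{"slide":[-3.2,1,1],"angular":[0,0,0],"claw":0.7},{"slide":[-3.4,1,1],"angular":[0,0,0],"claw":0.7},{"slide":[0,0,2],"angular":[0,0,0],"claw":0.7},{"slide":[0,0,0],"angular":[0,0,0],"claw":0.7},{"slide":[0,0,0],"angular":[0,0,0],"claw":0.7},{"slide":[0,0,0],"angular":[0,0,0],"claw":0.7}]'
python3 - <<'E'
from h import *
s=manip.sense(); print(s['finger_gap'],s['qd'].round(3),go((.553,-.146,.099),.109)); C=cam('wrist'); im=viewer.snapshot('wrist'); cv2.imwrite("pics/w7.png",im)
hsv=cv2.cvtColor(im,cv2.COLOR_BGR2HSV); m=((hsv[...,0]>10)&(hsv[...,0]<32)&(hsv[...,1]>90)&(hsv[...,2]>60)).astype(np.uint8)
n,l,st,ce=cv2.connectedComponentsWithStats(m)
for i in range(1,n):
    if st[i,4]>200: print(st[i],ce[i].round(1))
print(proj(C,(.553,-.146,.122)),proj(C,(.553,-.146,.15)),C[1])
E
```

```text
t: 15.75
tcp_pos: [0.5544, -0.1467, 0.2236]
tool_rot: [0.998, 0.055, 0.002, 0.001]
force: [0.9, -0.1, -0.2]
finger_gap: 0.853
gripper_force: 0.0
0.8532500288729273 [-0.    -0.004 -0.019 -0.002 -0.001 -0.003] (array([-0.17, -0.1 , 12.46]), array([ 0.002, -0.003,  0.002]))
[ 266    0   67   56 1835] [303.1  23.7]
[ 281  186   71   32 1792] [316.5 202.2]
[ 222  280   55   53 1555] [250.  304.8]
[316.98850503 199.08021593] [317.09304834 209.50354686] 320.9048583772075
```

View pics/w7.png

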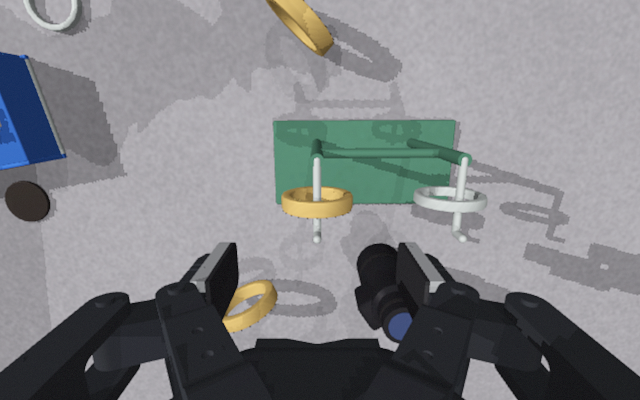

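The ring is centred under the camera at column 316.5, where I predicted 317. Its 71 px width matches 56 mm. I'll descend now.

```bash
python3 -m creep '[{"slide":[-0.2,-0.1,2],"angular":[0.002,-0.003,0.002],"claw":0.7},{"slide":[0,0,2],"angular":[0,0,0],"claw":0.7},{"slide":[0,0,2],"angular":[0,0,0],"claw":0.7},{"slide":[0,0,2],"angular":[0,0,0],"claw":0.7},{"slide":[0,0,2],"angular":[0,0,0],"claw":0.7},{"slide":[0,0,1.2],"angular":[0,0,0],"claw":0.7},{"slide":[0,0,1],"angular":[0,0,0],"claw":0.7},{"slide":[0,0,0],"angular":[0,0,0],"claw":0.7}]'
python3 -m creep '[{"slide":[0,0,0],"angular":[0,0,0],"claw":0.4},{"slide":[0,0,0],"angular":[0,0,0],"claw":0.2},{"slide":[0,0,0],"angular":[0,0,0],"claw":-1},{"slide":[0,0,0],"angular":[0,0,0],"claw":-1},{"slide":[0,0,0],"angular":[0,0,0],"claw":-1},{"slide":[0,0,0],"angular":[0,0,0],"claw":-1}]' 30
```

```text
t: 16.47
tcp_pos: [0.5508, -0.146, 0.0993]
tool_rot: [0.999, 0.054, -0.002, -0.001]
force: [-0.3, -0.7, 0.0]
finger_gap: 0.847
gripper_force: 0.0
t: 16.97
tcp_pos: [0.5515, -0.1469, 0.1016]
tool_rot: [0.999, 0.053, 0.0, 0.0]
force: [1.1, 1.2, 3.5]
finger_gap: 0.646
gripper_force: 32.2
```

```bash
python3 -m creep '[{"slide":[0,0,-0.5],"angular":[0,0,0],"claw":-1},{"slide":[0,0,-0.6],"angular":[0,0,0],"claw":-1},{"slide":[0,0,-0.6],"angular":[0,0,0],"claw":-1},{"slide":[0,0,-0.5],"angular":[0,0,0],"claw":-1},{"slide":[0,0,0],"angular":[0,0,0],"claw":-1}]' 45
python3 - <<'E'
from h import *
C=cam('wrist'); im=viewer.snapshot('wrist'); hsv=cv2.cvtColor(im,cv2.COLOR_BGR2HSV); m=((hsv[...,0]>10)&(hsv[...,0]<32)&(hsv[...,1]>90)&(hsv[...,2]>60)).astype(np.uint8)
n,l,st,ce=cv2.connectedComponentsWithStats(m)
for i in range(1,n):
    if st[i,4]>200: print(st[i],ce[i].round(1))
cv2.imwrite('pics/w8.png',im)
# pinch-frame prediction of ring top
s=manip.sense(); p=s['tcp_pos']
for dz in (.02,.023,.026): print(dz,proj(C,p+[0,0,dz+.028]))
E
```

```text
t: 17.38
tcp_pos: [0.5514, -0.147, 0.1239]
tool_rot: [0.999, 0.053, -0.0, 0.0]
force: [-0.5, 0.8, -1.4]
finger_gap: 0.638
gripper_force: 47.6
[288   0  53  26 844] [317.1   9.1]
[ 250  236  135   89 7889] [317.1 281.2]
[176 358  18  35 350] [185.8 376.5]
0.02 [319.96157176 311.9001325 ]
0.023 [320.05306462 317.40532801]
0.026 [320.14971351 323.22076542]
```

View pics/w8.png

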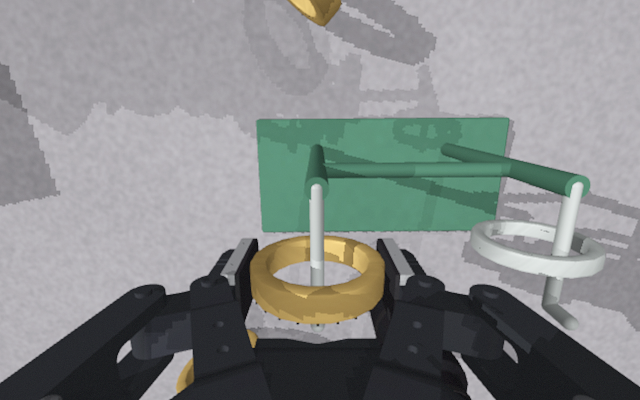

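The ring is held and raised 22 mm, with the hook visible through the hole. I'll draw it off now. The ten picture views are used up, so from here I work from numbers.

```bash
python3 -m creep '[{"slide":[-0.8,0,0],"angular":[0,0,0],"claw":-1},{"slide":[-0.8,0,0],"angular":[0,0,0],"claw":-1},{"slide":[-0.8,0,0],"angular":[0,0,0],"claw":-1},{"slide":[0,0,0],"angular":[0,0,0],"claw":-1}]'
python3 -m creep '[{"slide":[-0.8,0,0],"angular":[0,0,0],"claw":-1},{"slide":[-0.8,0,0],"angular":[0,0,0],"claw":-1},{"slide":[-1,0,0],"angular":[0,0,0],"claw":-1},{"slide":[-1,0,0],"angular":[0,0,0],"claw":-1},{"slide":[-1,0,0],"angular":[0,0,0],"claw":-1},{"slide":[0,0,0],"angular":[0,0,0],"claw":-1}]'
```

```text
t: 17.77
tcp_pos: [0.5238, -0.1486, 0.1221]
tool_rot: [0.999, 0.053, -0.003, -0.001]
force: [-0.6, -0.3, -2.2]
finger_gap: 0.641
gripper_force: 47.6
t: 18.27
tcp_pos: [0.4781, -0.1535, 0.1225]
tool_rot: [0.999, 0.053, -0.003, -0.001]
force: [0.6, -0.4, -1.9]
finger_gap: 0.644
gripper_force: 47.6
```

```bash
python3 -m creep '[{"slide":[0,0,-3],"angular":[0,0,0],"claw":-1},{"slide":[0,0,-3],"angular":[0,0,0],"claw":-1},{"slide":[0,0,-3],"angular":[0,0,0],"claw":-1},{"slide":[0.7,-2.6,0],"angular":[0,0,0],"claw":-1},{"slide":[0.9,-2.6,0],"angular":[0,0,0],"claw":-1},{"slide":[0.9,-2.6,0],"angular":[0,0,0],"claw":-1},{"slide":[0.9,-2.6,0],"angular":[0,0,0],"claw":-1},{"slide":[1,-2.7,0],"angular":[0,0,0],"claw":-1},{"slide":[1,-2.7,0],"angular":[0,0,0],"claw":-1},{"slide":[1,-2.7,0],"angular":[0,0,0],"claw":-1}]'
python3 -m creep '[{"slide":[1,-2.7,0],"angular":[0,0,0],"claw":-1},{"slide":[1,-2.7,0],"angular":[0,0,0],"claw":-1},{"slide":[1,-2.7,0],"angular":[0,0,0],"claw":-1},{"slide":[1,-2.7,0],"angular":[0,0,0],"claw":-1},{"slide":[1,-2.7,0],"angular":[0,0,0],"claw":-1},{"slide":[0,0,0],"angular":[0,0,-0.06],"claw":-1},{"slide":[0,0,0],"angular":[0,0,-0.06],"claw":-1},{"slide":[0,0,0],"angular":[0,0,-0.06],"claw":-1},{"slide":[0,0,0],"angular":[0,0,0],"claw":-1},{"slide":[0,0,0],"angular":[0,0,0],"claw":-1}]'
python3 - <<'E'
from h import *
s=manip.sense(); print(intray(s['tcp_pos']),go(tray(0,0,.12),TY))
C=cam('wrist'); im=viewer.snapshot('wrist'); cv2.imwrite('pics/w9.png',im)
hsv=cv2.cvtColor(im,cv2.COLOR_BGR2HSV); m=((hsv[...,0]>10)&(hsv[...,0]<32)&(hsv[...,1]>90)&(hsv[...,2]>60)).astype(np.uint8)
n,l,st,ce=cv2.connectedComponentsWithStats(m); i=1+st[1:,4].argmax(); print(st[i])
ys,xs=np.nonzero(l==i)
for c in (xs.min()+1,xs.max()-1): print(c,ys[xs==c].min(),ys[xs==c].max())
mid=int(np.mean([xs.min(),xs.max()])); col=np.nonzero((l==i)[:,mid])[0]; print('mid col',mid,col.min(),col.max(),np.diff(col).max(),col[np.diff(col).argmax()])
# predicted rows: tool-frame points
Rm=R.from_quat(s['tool_rot']).as_matrix()
for h in (.018,.021,.024):
    for x in (-.006,.006):
        print(h,x,[proj(C,s['tcp_pos']+Rm@np.array(q)).round(1) for q in [(x,-.028,-h),(x,.028,-h),(x,0,-h-.028),(x,0,-h+.021)]])
E
```

```text
t: 19.1
tcp_pos: [0.5254, 0.0379, 0.2129]
tool_rot: [0.999, 0.053, -0.001, -0.0]
force: [0.3, -0.6, -0.4]
finger_gap: 0.643
gripper_force: 48.4
t: 19.93
tcp_pos: [0.5605, 0.1762, 0.2127]
tool_rot: [0.99, 0.142, -0.001, -0.001]
force: [0.7, 0.4, -0.9]
finger_gap: 0.64
gripper_force: 48.4
[-0.0249 -0.0466  0.2127] (array([ 2.49, -4.66,  9.27]), array([-0.001,  0.002, -0.005]))
[ 250  235  135   89 8247]
251 260 291
383 259 293
mid col 317 235 323 27 259
0.018 -0.006 [array([254.9, 282.6]), array([384.6, 282.7]), array([320.5, 324.2]), array([319.4, 260.7])]
0.018 0.006 [array([253.5, 257.1]), array([386.2, 257.2]), array([320.6, 293.6]), array([319.4, 238.1])]
0.021 -0.006 [array([253.6, 286.3]), array([386. , 286.3]), array([320.6, 329.9]), array([319.4, 263.5])]
0.021 0.006 [array([252.1, 260.3]), array([387.7, 260.4]), array([320.7, 298.6]), array([319.5, 240.5])]
0.024 -0.006 [array([252.2, 290.1]), array([387.6, 290.1]), array([320.7, 335.9]), array([319.5, 266.4])]
0.024 0.006 [array([250.7, 263.7]), array([389.3, 263.7]), array([320.8, 303.9]), array([319.5, 243. ])]
```

```bash
python3 - <<'E'
from h import *
s=manip.sense(); C=cam('wrist'); im=cv2.imread('pics/w9.png')
print(proj(C,tray(0,0,.025)))
hsv=cv2.cvtColor(im,cv2.COLOR_BGR2HSV); m=((hsv[...,1]<60)&(hsv[...,2]>120)).astype(np.uint8)
n,l,st,ce=cv2.connectedComponentsWithStats(m)
for i in range(1,n):
    if 150<st[i,4]<6000:
        print(st[i],ce[i].round(0))
        c=max(cv2.findContours((l==i).astype(np.uint8),0,2)[0],key=cv2.contourArea)[:,0]
        print('  ',[intray(onz(C,*p,.025))[:2]*1000 for p in cv2.approxPolyDP(c,2.5,True)[:,0]])
E
```

```text
[272.56809014 151.9261211 ]
[624 106  16  29 289] [633. 118.]
   [array([  43.7, -351.8]), array([  39.9, -354.7]), array([  38. , -350.2]), array([  31.2, -352.9]), array([  36. , -356.6]), array([  28.3, -355.6]), array([  16.4, -370.7]), array([  41.7, -364.1])]
[250 138  47  31 810] [272. 153.]
   [array([12.2, 21.4]), array([-16.6,  21. ]), array([-16.7, -17.4]), array([-10.5, -18.6]), array([ -8.4, -23.8]), array([  9. , -23.2]), array([  9. , -19.1]), array([ 14. , -18.2])]
[ 273  260   88   26 1642] [317. 273.]
   [array([-138.7,    5.2]), array([-148.9,  -10.5]), array([-152.8,  -27.6]), array([-153. ,  -59.8]), array([-140.3,  -94. ]), array([-126.5,  -75.5]), array([-121.4,  -46.1]), array([-126.3,  -15.7])]
[ 245  298  145   50 3444] [318. 327.]
   [array([-201.2, -130.3]), array([-170.1, -119.3]), array([-187.5, -107.2]), array([-198.3,  -91. ]), array([-205.1,  -69.7]), array([-203.6,  -48.2]), array([-207.8,  -45.8]), array([-203.6,  -42.3]), array([-206.3,  -20.8]), array([-200.8,  -16.1]), array([-199.3,    0.5]), array([-189.7,   16.7]), array([-170.9,   29.8]), array([-206.1,   41.4]), array([-237.3,   34.8]), array([-223. ,   26.7]), array([-223.1,   -7.1]), array([-231.8,  -39.7]), array([-224.8,  -76. ]), array([-224.9, -117.1]), array([-237.9, -123.8])]
[117 341  15  22 155] [124. 351.]
   [array([-228.1,  182.4]), array([-242.5,  198.2]), array([-258.7,  203.4]), array([-239.7,  183. ])]
[ 139  349   55   51 1461] [172. 378.]
   [array([-241.4,  108.5]), array([-245.7,  129.9]), array([-316.1,  184.7]), array([-316.3,  147.4]), array([-289.5,  113.7])]
[441 349  55  51 653] [454. 378.]
   [array([-241.1, -197.2]), array([-292.2, -203.5]), array([-317.6, -234.3]), array([-317.7, -272.8]), array([-311.2, -243.8]), array([-298.5, -227. ]), array([-275.3, -211.8]), array([-244. , -209.8])]
```

```bash
python3 -m creep '[{"slide":[0.8,-1.6,1],"angular":[0,0,-0.004],"claw":-1},{"slide":[0.8,-1.6,1.5],"angular":[0,0,0],"claw":-1},{"slide":[0.7,-1.5,2],"angular":[0,0,0],"claw":-1},{"slide":[0,0,2.5],"angular":[0,0,0],"claw":-1},{"slide":[0,0,2.5],"angular":[0,0,0],"claw":-1},{"slide":[0,0,2],"angular":[0,0,0],"claw":-1},{"slide":[0,0,0],"angular":[0,0,0],"claw":-1},{"slide":[0,0,0],"angular":[0,0,0],"claw":-1},{"slide":[0,0,0],"angular":[0,0,0],"claw":-1}]'
python3 -c "
from h import *
s=manip.sense();print(intray(s['tcp_pos']),s['force'],go(tray(-.0015,.001,.04),TY))"
```

```text
t: 20.73
tcp_pos: [0.57, 0.2279, 0.0989]
tool_rot: [0.99, 0.144, 0.0, -0.001]
force: [-0.5, 0.4, -1.4]
finger_gap: 0.642
gripper_force: 48.4
[-0.001   0.0002  0.0989] [-0.51570632  0.38980433 -1.36401537] (array([-0.05, -0.08,  5.89]), array([-0.001, -0.   , -0.   ]))
```

```bash
python3 -m creep '[{"slide":[0,0,1.5],"angular":[0,0,0],"claw":-1},{"slide":[0,0,1.5],"angular":[0,0,0],"claw":-1},{"slide":[0,0,1.5],"angular":[0,0,0],"claw":-1},{"slide":[0,0,1],"angular":[0,0,0],"claw":-1},{"slide":[0,0,0.5],"angular":[0,0,0],"claw":-1},{"slide":[0,0,0.4],"angular":[0,0,0],"claw":-1},{"slide":[0,0,0],"angular":[0,0,0],"claw":-1}]'
python3 -m creep '[{"slide":[0,0,0.3],"angular":[0,0,0],"claw":-1},{"slide":[0,0,0.3],"angular":[0,0,0],"claw":-1},{"slide":[0,0,0.3],"angular":[0,0,0],"claw":-1},{"slide":[0,0,0],"angular":[0,0,0],"claw":-1}]'
python3 -c "
from h import *
s=manip.sense();print(intray(s['tcp_pos']),s['force'])"
```

```text
t: 21.32
tcp_pos: [0.5691, 0.2279, 0.034]
tool_rot: [0.989, 0.145, -0.001, -0.0]
force: [-0.0, -0.1, -1.1]
finger_gap: 0.64
gripper_force: 48.4
t: 21.65
tcp_pos: [0.5685, 0.2278, 0.0245]
tool_rot: [0.989, 0.145, -0.001, -0.0]
force: [-0.6, -0.4, -1.7]
finger_gap: 0.642
gripper_force: 48.4
[-0.0024  0.0006  0.0245] [-0.61218326 -0.35445273 -1.67211795]
```

```bash
python3 -m creep '[{"slide":[0.1,0,0.3],"angular":[0,0,0],"claw":-1},{"slide":[0,0,0.3],"angular":[0,0,0],"claw":-1},{"slide":[0,0,0.2],"angular":[0,0,0],"claw":-1},{"slide":[0,0,0],"angular":[0,0,0],"claw":-1}]'
python3 -m creep '[{"slide":[0,0,0.15],"angular":[0,0,0],"claw":-1},{"slide":[0,0,0.15],"angular":[0,0,0],"claw":-1},{"slide":[0,0,0],"angular":[0,0,0],"claw":-1}]'
python3 -c "
from h import *
s=manip.sense();print(intray(s['tcp_pos']),s['force'])"
```

```text
t: 21.98
tcp_pos: [0.5693, 0.2281, 0.0162]
tool_rot: [0.989, 0.145, -0.002, -0.0]
force: [-0.4, 0.7, -0.8]
finger_gap: 0.643
gripper_force: 48.4
t: 22.23
tcp_pos: [0.5696, 0.2282, 0.0135]
tool_rot: [0.989, 0.145, -0.001, -0.0]
force: [-0.4, 0.5, -1.1]
finger_gap: 0.642
gripper_force: 48.4
[-0.0013  0.0006  0.0135] [-0.37869976  0.47458517 -1.10911403]
```

```bash
python3 -m creep '[{"slide":[0,0,0.15],"angular":[0,0,0],"claw":-1},{"slide":[0,0,0.1],"angular":[0,0,0],"claw":-1},{"slide":[0,0,0],"angular":[0,0,0],"claw":-1}]'
python3 -m creep '[{"slide":[0,0,0.1],"angular":[0,0,0],"claw":-1},{"slide":[0,0,0.1],"angular":[0,0,0],"claw":-1},{"slide":[0,0,0],"angular":[0,0,0],"claw":-1}]'
```

```text
t: 22.48
tcp_pos: [0.5701, 0.2283, 0.0122]
tool_rot: [0.989, 0.145, -0.001, -0.0]
force: [-0.4, 0.5, 3.8]
finger_gap: 0.643
gripper_force: 48.7
t: 22.73
tcp_pos: [0.5705, 0.2284, 0.0121]
tool_rot: [0.989, 0.145, 0.0, -0.001]
force: [-3.5, -1.2, 15.0]
finger_gap: 0.641
gripper_force: 49.4
```

The ring is seated, with contact at the expected height. I'll relieve the load, open and withdraw.

```bash
python3 -m creep '[{"slide":[0,0,-0.1],"angular":[0,0,0],"claw":-1},{"slide":[0,0,0],"angular":[0,0,0],"claw":0.35},{"slide":[0,0,0],"angular":[0,0,0],"claw":0.45},{"slide":[0,0,0],"angular":[0,0,0],"claw":0.6},{"slide":[0,0,0],"angular":[0,0,0],"claw":0.7},{"slide":[0,0,0],"angular":[0,0,0],"claw":0.7},{"slide":[0,0,0],"angular":[0,0,0],"claw":0.7}]'
python3 -m creep '[{"slide":[0,0,-0.5],"angular":[0,0,0],"claw":0.7},{"slide":[0,0,-1],"angular":[0,0,0],"claw":0.7},{"slide":[0,0,-2],"angular":[0,0,0],"claw":0.7},{"slide":[0,0,-3],"angular":[0,0,0],"claw":0.7},{"slide":[0,0,-3],"angular":[0,0,0],"claw":0.7},{"slide":[0,0,-3],"angular":[0,0,0],"claw":0.7},{"slide":[0,0,-3],"angular":[0,0,0],"claw":0.7},{"slide":[0,0,-3],"angular":[0,0,0],"claw":0.7},{"slide":[0,0,-2],"angular":[0,0,0],"claw":0.7},{"slide":[0,0,0],"angular":[0,0,0],"claw":0.7}]'
python3 -m creep '[{"slide":[2,0,0],"angular":[0,0,0],"claw":0.7},{"slide":[2,0,0],"angular":[0,0,0],"claw":0.7},{"slide":[1,0,0],"angular":[0,0,0],"claw":0.7},{"slide":[0,0,0],"angular":[0,0,0],"claw":0.7},{"slide":[0,0,0],"angular":[0,0,0],"claw":0.7}]'
python3 - <<'E'
from h import *
s=manip.sense(); C=cam('wrist'); im=viewer.snapshot('wrist'); cv2.imwrite('pics/w10.png',im)
hsv=cv2.cvtColor(im,cv2.COLOR_BGR2HSV); m=((hsv[...,0]>10)&(hsv[...,0]<32)&(hsv[...,1]>90)&(hsv[...,2]>60)).astype(np.uint8)
n,l,st,ce=cv2.connectedComponentsWithStats(m)
for i in range(1,n):
    if st[i,4]>200:
        ys,xs=np.nonzero(l==i); print(st[i],ce[i].round(1)); 
        a,b=[onz(C,c,ys[xs==c].mean(),.033) for c in (xs.min(),xs.max())]; print('  ends',intray(a),intray(b))
        t=ys.max(); print('  top near edge @z.061',intray(onz(C,xs[ys==t].mean(),t,.061)))
b=((hsv[...,0]>100)&(hsv[...,0]<125)&(hsv[...,1]>120)).astype(np.uint8); n,l,st,ce=cv2.connectedComponentsWithStats(b); i=1+st[1:,4].argmax()
c=max(cv2.findContours((l==i).astype(np.uint8),0,2)[0],key=cv2.contourArea)[:,0]
print([intray(onz(C,*p,.05))[:2]*1000 for p in cv2.approxPolyDP(c,4,True)[:,0]])
E
```

```text
t: 23.32
tcp_pos: [0.5696, 0.2282, 0.01]
tool_rot: [0.989, 0.145, -0.001, -0.0]
force: [0.7, -0.3, -0.0]
finger_gap: 0.851
gripper_force: 0.0
t: 24.15
tcp_pos: [0.5732, 0.2288, 0.2219]
tool_rot: [0.989, 0.145, 0.005, -0.001]
force: [0.3, 0.3, 0.4]
finger_gap: 0.851
gripper_force: 0.0
t: 24.57
tcp_pos: [0.6174, 0.2422, 0.2146]
tool_rot: [0.989, 0.145, -0.002, -0.0]
force: [-0.8, -0.5, 0.1]
finger_gap: 0.85
gripper_force: 0.0
[452   0  49  18 432] [483.    5.4]
  ends [ 0.2092 -0.1187  0.033 ] [ 0.1971 -0.1635  0.033 ]
  top near edge @z.061 [ 0.1886 -0.1494  0.061 ]
[628 173  12  34 278] [634.7 188.2]
  ends [ 0.0389 -0.3199  0.033 ] [ 0.0352 -0.3323  0.033 ]
  top near edge @z.061 [ 0.0258 -0.3077  0.061 ]
[291 212  52  24 988] [316.8 222.6]
  ends [0.0018 0.0293 0.033 ] [-0.001  -0.0251  0.033 ]
  top near edge @z.061 [-0.0046  0.0085  0.061 ]
[479 385  39  15 405] [497.7 392.9]
  ends [-0.2373 -0.2032  0.033 ] [-0.2372 -0.2511  0.033 ]
  top near edge @z.061 [-0.2068 -0.2032  0.061 ]
[array([48.3, 78.7]), array([-55.8,  78. ]), array([-55.5, -74.9]), array([ 47.6, -75.5]), array([ 60.4, -64.9]), array([60.2, 68.3])]
```

```bash
python3 - <<'E'
from h import *
C=cam('wrist'); im=cv2.imread('pics/w10.png')
for y in (.04,-.04):
    f=lambda x,z: proj(C,tray(x-.0015,y,z)).round(1)
    print('upright out/in top',f(.055,.05),f(.051,.05),'hinge',f(.055,.005),'1.4rad out top',f(.0626,.0493))
    u,v=f(.053,.05).astype(int)
    print(v-12,[tuple(int(c) for c in im[k,u]) for k in range(v-12,v+8)])
E
```

```text
upright out/in top [277.6 174.2] [277.8 178.3] hinge [282.5 166.3] 1.4rad out top [277.5 166.3]
164 [(164, 160, 162), (164, 161, 164), (160, 154, 155), (164, 122, 111), (164, 81, 35), (153, 77, 35), (154, 81, 42), (154, 81, 41), (155, 81, 40), (154, 80, 39), (153, 79, 40), (171, 90, 46), (199, 110, 60), (206, 117, 63), (200, 111, 55), (167, 87, 43), (122, 64, 32), (139, 73, 38), (139, 73, 37), (136, 70, 36)]
upright out/in top [360.  174.3] [359.9 178.4] hinge [354.8 166.4] 1.4rad out top [360.2 166.5]
164 [(157, 152, 155), (161, 157, 160), (161, 154, 155), (161, 121, 108), (162, 80, 36), (153, 80, 41), (154, 80, 42), (154, 80, 41), (155, 81, 40), (155, 81, 42), (152, 80, 40), (170, 90, 45), (207, 117, 58), (225, 133, 70), (219, 127, 67), (196, 107, 55), (160, 85, 43), (168, 91, 48), (169, 93, 50), (169, 93, 50)]
```

The far side's top edge is at rows 175–179, matching upright (174–178). The left and right sides are upright too, and the ring is centred in the cradle. The gripper is clear.

```bash
python3 -c "
from station import ticket
print(ticket.sign_off())"
```

```text
the job is handed in; nothing more can be done
None
```

The job is handed in, verdict not returned: the last wrist image showed all three sides upright and the ring on edge in the cradle with the gripper clear, but I did not re-measure the bystanders at the end.

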